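# Lock the case-closing spindle and hold its chuck home

## Robot

A 6-joint arm with a two-finger parallel gripper is mounted at the origin on the work surface. World frame = base frame: x ahead of the robot, y to its left, z up, the work surface at z = 0. Lengths are in m, angles in rad, forces in N, time in s.
With the tool pointing down it reaches from about 0.425 to 0.925 m from the base axis. Payload 12.5 kg.
Tool frame: the origin (TCP) lies between the finger pads; the fingertips stand 11 mm ahead of it and the grasp point (between the pads) lies 8 mm behind it; z points along the fingers, y is the direction in which the jaws open and shut (so a half turn about z gives the same grasp; the last joint's range is limited). The gripper opens to 85 mm and grips with 20 to 120 N. Pads are 22 mm wide; open, the fingers measure 114 mm over their backs; the gripper's body (76 mm by 85 mm) begins 54 mm behind the grasp point. The pads swing forward as they close: fully open they stand 13 mm farther back than shut.
Start: joints at [1.204, 0.491, 1.559, -0, 1.092, -0.106], TCP at [0.161, 0.604, 0.218] pointing down, gripper open.
Joint ranges: [-3.1, 3.1], [-0.84, 2.19], [0.05, 2.79], [-1.13, 4.28], [0.06, 2.93], [-2.69, 2.69]. Speed limits (rad/s): [2.22, 2.22, 2.79, 3.14, 3.14, 3.14].

## Interface

Orientations are given as a rotation vector (axis times angle).
In Python, from plant import monitor, read_camera, workorder gives the robot as it stands. The module is installed in compiled form; this text tells all that it offers.
- The arm moves only by the shell command python3 -m crank 'ROWS'. ROWS is JSON, a list of rows, each an object of numbers: "ax", "ay", "az": the turn, a rotation vector about the tool's x, y, z in rad; "tx", "ty", "tz": the shift along the tool's x, y, z in m; "hand": the finger opening in m, from 0 to 0.0854. In form: [{"ax": .., "ay": .., "az": .., "tx": .., "ty": .., "tz": .., "hand": ..}, ...]. A call has 1 to 12 rows; each row shifts and turns the commanded pose from where the row before left it, along the tool's axes as they then stand; what a row does not reach is not made up. A row lasts 1/12 s, in which the tool goes at most 41.7 mm and 7.16 degrees, less where a joint would pass 70% of its speed; a pose out of reach is approached as far as the arm can. A call is refused whole if a number of a shift passes 0.0417 or a number of a turn 0.125, either way. A call with a gripper value outside its range is refused whole. The fingers move at their own pace and stop on an object; the grip force is fixed at half the most. Time passes only in rows, so rows that do not move let the fingers close. It gives the time, the measured TCP pose, the force and the opening at its end, in the units of the state.
- monitor.get_obs(): the state, without advancing time (a new reading comes with each control period).
- read_camera(name): name is "scene" or "top" or "wrist"; returns a dict with "frame" (480x640x3 uint8, red, green, blue), "fov_y" (degrees; the focal length in pixels is half the picture's height over the tangent of half this angle, whatever the lens; pixels are square), "cx", "cy" (the principal point, pixels), "rvec" (rotation vector, rad) and "tvec" (3), from world to camera coordinates, as OpenCV has them; the wrist camera has in their place "T_tool_cam" (4x4, takes a point from camera to tool coordinates, whose origin is the TCP and whose axes are the flange's). Camera axes: x right, y down, z forward; pixel columns grow to the right and rows downward; lengths in m; the calibration is good to about 2 mm. A picture is of the moment at which its call begins: read the wrist's pose just before it. There is no depth.
- workorder.finish_job(): hands the job in, once; it reports no verdict.
The state is a dict: "t": time; "joint_positions": joint angles; "joint_velocities": joint speeds; "tau": joint torques, N m; "ee_pos": TCP position; "eef_rot": TCP orientation; "contact_force": force on the tool from outside, world axes, zero at the start; "moment": the same for the moment, N m; "grip_width": opening from 0.0 (shut) to 1.0 (fully open).
Only numpy, scipy, OpenCV 4.12 (cv2) and the standard library are available. Lean on these libraries where they do the work, as an engineer would, in place of code of your own. Each camera call takes 0.05 s, during which the arm holds its last target.

## Task

Slide the index bolt of the case-closing pedestal fully home into the notch of the index disc, so that the spindle cannot turn. Then take the knurled collar of the watch-case chuck that sits loosely on the spindle, turn it clockwise (seen from above) until its hidden keyway drops over the drive pin, and push it down fully home against the sprung sleeve. Finish while still holding it pushed home, for the drawbar is only closed from below afterwards; leave the bolt home and the other things on the mat where they are.

Things in the scene. Friction and masses are not known exactly. Their poses are not given: they have to be found in the camera images.
- pedestal: Grey case-closing pedestal fixed to the bench: base plate 225 x 120 x 14 mm, round housing, vertical steel spindle, index bolt. Origin on the spindle axis at bench level, z up; +x points from the spindle along the bolt's track (base plate from x = -65 to +160 mm, y = -60 to +60 mm).
- spindle (a joint): Angle of the spindle in rad, near 0 at the start. It carries the index disc (46 mm radius, 40 to 48 mm above the bench, 12 open notches in its rim, one facing the bolt), the nose with its drive pin, and the sleeve. With the bolt drawn back it turns freely and the chuck drags it round; with the bolt home it is locked (about 0.05 rad of play).
- index_bolt (a joint): Travel of the index bolt in m: 0 fully drawn back, 0.025 fully home in the notch; grows as it slides towards the spindle, along the pedestal's -x. Starts at 0 to 0.008, takes 2 to 3 N, stays where it is left. A flat steel bar 8 mm wide under two steel straps (tops 54 mm above the bench, 64 and 138 mm from the spindle axis).
- bolt_knob (a point): Middle of the bolt's upright round black knob, 16 mm diameter, 24 mm tall (68 to 92 mm above the bench; this point 80 mm) on an 8 mm stem. 115 mm from the spindle axis when drawn back, 90 mm when home. Moves with the bolt; axes as the pedestal's.
- chuck: Watch-case chuck, loose: aluminium collar with knurled side, 58 mm diameter, 46 mm tall, about 0.27 kg; on top a steel watch case (41 mm diameter, back up) in white pads, 57 mm tall in all. Origin: centre of the underside, z up. Bore 33 mm wide, 38 mm deep, open below. At the start it stands over the spindle nose on the sleeve, underside 76 mm above the bench, just clear of the pin.
- collar_grip (a point): On the chuck's axis 32 mm above its underside, a good height to grip the collar; axes as the chuck's. The keyway (10 mm wide, 20 mm high) is cut in the bottom of the bore on the +x side, closed outside, so nothing shows it. At the start it needs 0.5 to 1.3 rad clockwise seen from above to come over the pin; it goes down within about 0.08 rad either side.
- nose (a point): Point on the spindle axis where the centre of the chuck's underside lies when fully home: 62 mm above the bench, 14 mm below its start. Turns with the spindle; z up, +x towards the drive pin. The nose is 30 mm in diameter with a coned top, 38 mm above this point; the roof of the chuck's bore lands on it when home.
- pin (a point): Centre of the outer end of the drive pin: a 6 mm round pin sticking out of the nose to 21 mm from the axis, 72 mm above the bench, pointing away from the bolt (pedestal's -x). Hidden inside chuck and sleeve. A chuck not turned right stops on it after 1 to 3 mm.
- sleeve (a joint): Travel in m, downwards, of the sprung sleeve (58 mm diameter) round the nose that carries the chuck: 0 at the top, 0.014 with the chuck home. It pushes up with about 5 N at the top and 10 N at home, so the chuck does not sink by its own weight: it drops over the pin only under a light push (about 2 to 3 N at first, 7 to 9 N at home) and comes up again if let go.
- loupe: bystander: black eyeglass loupe, 37 mm diameter at the top, 32 mm tall, standing; origin under its centre
- tape_roll: bystander: white roll of tape lying flat, 42 mm diameter, 16 mm tall; origin under its centre
- cushion: bystander: black round casing cushion, 60 mm diameter, 20 mm tall; origin under its centre
Things that resemble listed ones, but are neither listed nor needed, are in the scene too. There is more than one size of the chuck; the job needs the larger.

How it is judged:
By the outcome, as a careful person would: the job done as asked, in the order asked, and still so for the second after the job is handed in, while the arm keeps its last pose, push and grip.
It also fails if it takes over 42 s, if anything falls off the work surface, if the arm or the gripper's body presses on something with over 40 N, if the wrist force passes 120 N, or if a joint passes its speed limit or range.

## Working session

There is one attempt and no reset: what is moved stays moved. The work goes in short steps, Python scripts to look and compute and a shell command to move; the robot and the scene stay as the last step left them, time stands still between calls to the robot, and variables do not carry over. Pictures are saved under pics/ and viewed, and the job is handed in when it is done.

```bash
mkdir -p pics
cat > h.py <<'E'
import numpy as np, cv2
from plant import monitor, read_camera, workorder
from scipy.spatial.transform import Rotation as R
def obs(): return monitor.get_obs()
def cam(name):
    o=obs(); d=read_camera(name)
    f=240/np.tan(np.radians(d["fov_y"])/2)
    if "rvec" in d:
        Rm=R.from_rotvec(np.array(d["rvec"]).ravel()).as_matrix(); t=np.array(d["tvec"]).ravel()
        Rcw=Rm.T; c=-Rm.T@t
    else:
        T=np.array(d["T_tool_cam"]); Rt=R.from_rotvec(o["eef_rot"]).as_matrix()
        Rcw=Rt@T[:3,:3]; c=Rt@T[:3,3]+np.array(o["ee_pos"])
    return dict(im=d["frame"],f=f,cx=d["cx"],cy=d["cy"],R=Rcw,c=c)
def ray(C,u,v):
    d=C["R"]@np.array([(u-C["cx"])/C["f"],(v-C["cy"])/C["f"],1]); return C["c"],d/np.linalg.norm(d)
def onz(C,u,v,z):
    c,d=ray(C,u,v); return c+d*(z-c[2])/d[2]
def proj(C,p):
    q=C["R"].T@(np.array(p)-C["c"]); return C["f"]*q[0]/q[2]+C["cx"],C["f"]*q[1]/q[2]+C["cy"]
def tri(*rs):
    A=0;b=0
    for c,d in rs:
        M=np.eye(3)-np.outer(d,d);A=A+M;b=b+M@c
    return np.linalg.solve(A,b)
def save(C,n,crop=None,s=1):
    im=C["im"]
    if crop: im=im[crop[1]:crop[3],crop[0]:crop[2]]
    if s!=1: im=cv2.resize(im,None,fx=s,fy=s,interpolation=cv2.INTER_CUBIC)
    cv2.imwrite("pics/"+n,im[...,::-1])
E
python3 - <<'E'
from h import *
o=obs();print(o)
import pickle
for n in("scene","top","wrist"):
    C=cam(n);save(C,n+"0.png");pickle.dump(C,open(n+"0.pkl","wb"));print(n,C["c"],C["f"],C["R"][:,2],C["cx"],C["cy"])
E
```

```text
{'t': 0.0, 'joint_positions': array([ 1.20440231e+00,  4.91536917e-01,  1.55949359e+00, -5.69618315e-06,
        1.09167142e+00, -1.05590182e-01]), 'joint_velocities': array([ 1.34338489e-03,  3.36837517e-04,  3.78762574e-04,  2.59251985e-04,
       -6.26850909e-04, -1.19317806e-05]), 'tau': array([ 1.18773478e-03, -6.18448377e+01, -2.61582202e+01, -5.09091205e-05,
        4.05314873e-03, -1.62347584e-05]), 'ee_pos': array([0.16104242, 0.60363219, 0.21762661]), 'eef_rot': array([-4.08472403e-01, -3.11466742e+00,  1.69587000e-03]), 'contact_force': array([ 0.84906612, -0.41396161, -1.16049668]), 'moment': array([0.01157278, 0.03769383, 0.00483887]), 'grip_width': 0.9968182523702788}
scene [0.92624107 0.18029848 0.59117769] 441.45460949346966 [-0.59292848 -0.24102751 -0.76833687] 314.8840815671214 235.3609472045999
top [0.42869167 0.01126168 0.71048334] 439.3770402039274 [ 0.23499067  0.01276765 -0.97191377] 318.72825571484924 234.84000616889813
wrist [0.08956261 0.6246454  0.37282602] 428.01052453496675 [ 0.28314904 -0.07606659 -0.95605465] 323.4937415960466 236.91682648073598
```

View pics/scene0.png

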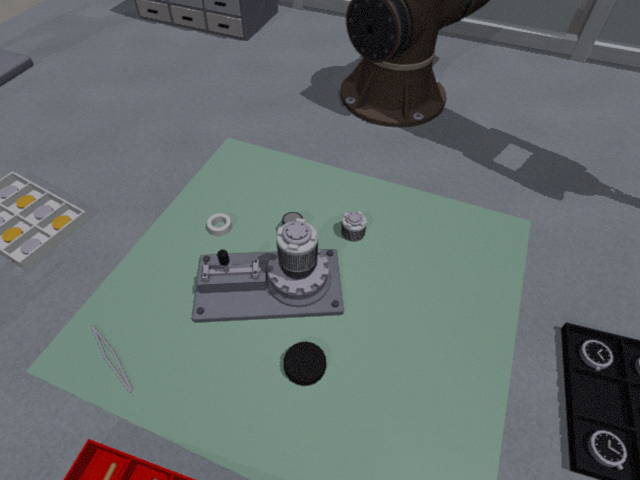

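View pics/top0.png

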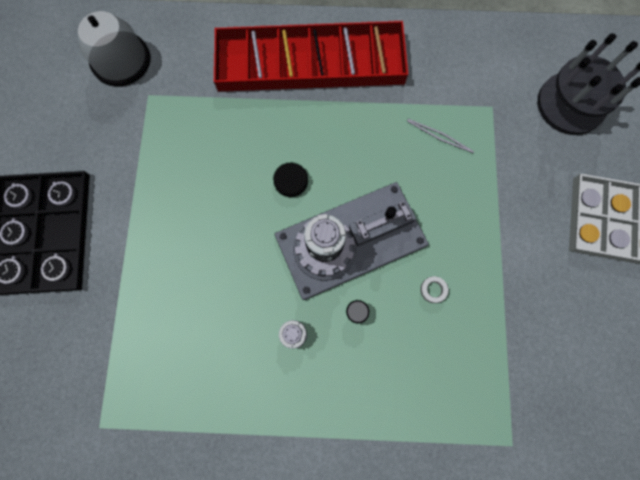

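View pics/wrist0.png

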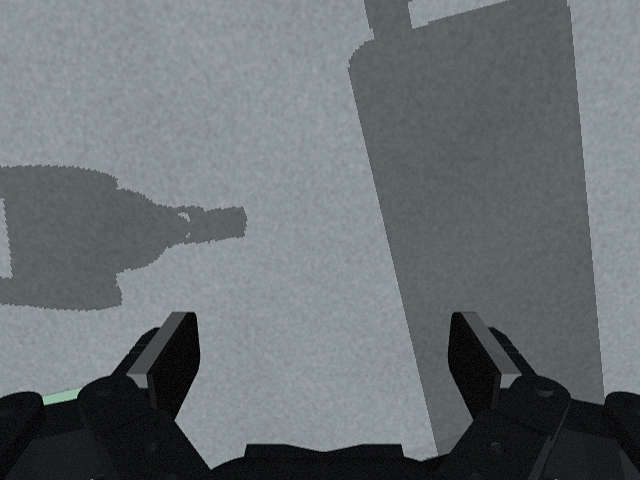

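The chuck on the pedestal is at top (325,235) and scene (298,240). The smaller look-alike stands on the mat at top (292,334) and scene (354,225). The one wanted is the larger, on the spindle. Next I'll enlarge and confirm.

Run:
```python
import pickle
from h import *
C=pickle.load(open("top0.pkl","rb"));save(C,"topc.png",(265,170,445,305),4.4)
D=pickle.load(open("scene0.pkl","rb"));save(D,"scenec.png",(185,200,375,330),4.2)
```

```text
(no output)
```

View pics/topc.png

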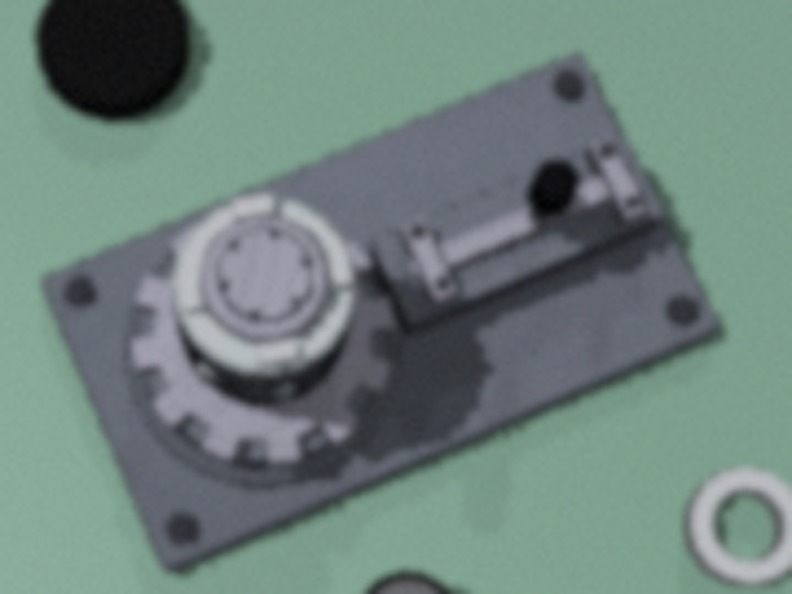

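View pics/scenec.png

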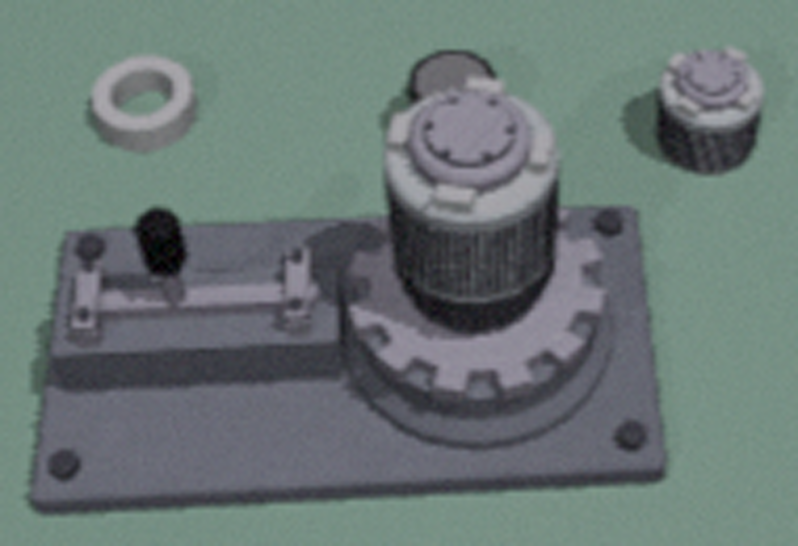

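The crops confirm it: the chuck on the spindle is clearly larger than the loose one. The knob is at top crop (553,188) and scene crop (160,243). Now to measure.

Run:
```python
import pickle
from h import *
C=pickle.load(open("top0.pkl","rb"));D=pickle.load(open("scene0.pkl","rb"))
t=lambda u,v:(u/4.4+265,v/4.4+170)
s=lambda u,v:(u/4.2+185,v/4.2+200)
K=[onz(C,*t(*p),.014) for p in((45,280),(582,55),(722,328),(165,570))]
for k in K: print("corner",k.round(4))
for i in range(4): print(np.linalg.norm(K[i]-K[(i+1)%4]).round(4))
# corner order: (-65,+60)?,(160,..)
ex=((K[1]-K[0])+(K[2]-K[3]));ex/=np.linalg.norm(ex)
m=sum(K)/4; print("yaw",np.degrees(np.arctan2(ex[1],ex[0])),"axis",(m-ex*.0475).round(4))
K2=[onz(D,*s(*p),.014) for p in((68,232),(636,207),(664,475),(32,505))]
for k in K2: print("cornerS",k.round(4))
ex2=((K2[0]-K2[1])+(K2[3]-K2[2]));ex2/=np.linalg.norm(ex2)
m=sum(K2)/4; print("yaw",np.degrees(np.arctan2(ex2[1],ex2[0])),"axis",(m-ex2*.0475).round(4))
print("case top",onz(C,*t(268,275),.133),onz(D,*s(470,137),.133),tri(ray(C,*t(268,275)),ray(D,*s(470,137))))
def knob(X):
    g=X["im"].astype(int).max(2)
    return g
for X,b in((C,(380,200,402,226)),(D,(214,246,232,268))):
    g=X["im"].max(2); m=(g<40).astype(np.uint8); q=np.zeros_like(m);q[b[1]:b[3],b[0]:b[2]]=m[b[1]:b[3],b[0]:b[2]]
    v,u=np.nonzero(q);print(len(u),u.mean(),v.mean(),u.min(),u.max(),v.min(),v.max(),onz(X,u.mean(),v.mean(),.08))
```

```text
corner [0.5963 0.0915 0.014 ]
corner [ 0.6926 -0.1077  0.014 ]
corner [ 0.588 -0.159  0.014]
corner [0.4913 0.0417 0.014 ]
0.2212
0.1165
0.2228
0.1162
yaw -64.2451190788918 axis [0.5714 0.0094 0.014 ]
cornerS [ 0.5915 -0.1566  0.014 ]
cornerS [0.4949 0.0437 0.014 ]
cornerS [0.6036 0.0951 0.014 ]
cornerS [ 0.6992 -0.1046  0.014 ]
yaw -64.34861786006567 axis [0.5767 0.0122 0.014 ]
case top [0.57195616 0.00926363 0.133     ] [0.57754506 0.01218171 0.133     ] [0.57324354 0.00964123 0.12719666]
90 390.3 212.72222222222223 386 395 207 218 [ 0.61930333 -0.08591965  0.08      ]
126 222.93650793650792 257.3333333333333 218 228 250 265 [ 0.62097453 -0.08708349  0.08      ]
```

```bash
cat >> h.py <<'E'
def plan(p,ydir_deg=None):
    o=obs();Rt=R.from_rotvec(o["eef_rot"]).as_matrix();e=np.array(o["ee_pos"])
    print("t",o["t"],"ee",e.round(4),"yaw_y",np.degrees(np.arctan2(Rt[1,1],Rt[0,1])).round(2),"zdir",Rt[:,2].round(3),"j",np.round(o["joint_positions"],3),"F",np.round(o["contact_force"],1),"w",o["grip_width"])
    if p is not None: print("tool shift mm",(1000*Rt.T@(np.array(p)-e)).round(1))
    if ydir_deg is not None:
        a=np.arctan2(Rt[1,1],Rt[0,1])-np.radians(ydir_deg); 
        a=(a+np.pi/2)%np.pi-np.pi/2; print("az",a.round(4),"or",(a-np.sign(a)*np.pi).round(4))
E
python3 -c "
from h import *
plan([.622,-.087,.17],-64.3)"
```

```text
t 0.15 ee [0.1611 0.6037 0.2178] yaw_y 75.06 zdir [-0.    -0.001 -1.   ] j [ 1.204  0.491  1.559 -0.     1.092 -0.106] F [ 0.5  0.  -0.3] w 1.0022837208538653
tool shift mm [-623.4 -548.5   48.2]
az -0.7092 or 2.4323
```

```bash
python3 -m crank '[{"tx":-0.03,"ty":-0.0264},{"tx":-0.03,"ty":-0.0264},{"tx":-0.03,"ty":-0.0264},{"tx":-0.03,"ty":-0.0264},{"tx":-0.03,"ty":-0.0264},{"tx":-0.03,"ty":-0.0264},{"tx":-0.03,"ty":-0.0264},{"tx":-0.03,"ty":-0.0264},{"tx":-0.03,"ty":-0.0264},{"tx":-0.03,"ty":-0.0264},{"tx":-0.03,"ty":-0.0264},{"tx":-0.03,"ty":-0.0264}]'
python3 -c "
from h import *
plan([.622,-.087,.17],-64.3)"
```

```text
t 0.15 ee [0.1611 0.6037 0.2178] yaw_y 75.06 zdir [-0.    -0.001 -1.   ] j [ 1.204  0.491  1.559 -0.     1.092 -0.106] F [ 0.5  0.  -0.3] w 1.0022837208538653
tool shift mm [-623.4 -548.5   48.2]
az -0.7092 or 2.4323invalid input
```

```bash
python3 -m crank '[{"ax":0,"ay":0,"az":0,"tx":-0.03,"ty":-0.0264,"tz":0,"hand":0.085},{"ax":0,"ay":0,"az":0,"tx":-0.03,"ty":-0.0264,"tz":0,"hand":0.085},{"ax":0,"ay":0,"az":0,"tx":-0.03,"ty":-0.0264,"tz":0,"hand":0.085},{"ax":0,"ay":0,"az":0,"tx":-0.03,"ty":-0.0264,"tz":0,"hand":0.085},{"ax":0,"ay":0,"az":0,"tx":-0.03,"ty":-0.0264,"tz":0,"hand":0.085},{"ax":0,"ay":0,"az":0,"tx":-0.03,"ty":-0.0264,"tz":0,"hand":0.085},{"ax":0,"ay":0,"az":0,"tx":-0.03,"ty":-0.0264,"tz":0,"hand":0.085},{"ax":0,"ay":0,"az":0,"tx":-0.03,"ty":-0.0264,"tz":0,"hand":0.085},{"ax":0,"ay":0,"az":0,"tx":-0.03,"ty":-0.0264,"tz":0,"hand":0.085},{"ax":0,"ay":0,"az":0,"tx":-0.03,"ty":-0.0264,"tz":0,"hand":0.085}]'
python3 -c "
from h import *
plan([.622,-.087,.17],-64.3)"
```

```text
t: 0.98
ee_pos: [0.3835, 0.2697, 0.2183]
eef_rot: [0.408, 3.115, 0.0]
contact_force: [0.8, 2.0, -0.3]
grip_width: 0.995
t 0.9833 ee [0.3835 0.2697 0.2183] yaw_y 75.07 zdir [ 0.  0. -1.] j [ 0.472  0.27   1.927  0.     0.945 -0.838] F [ 0.8  2.  -0.3] w 0.9948495376925336
tool shift mm [-322.3 -283.2   48.2]
az -0.7092 or 2.4324
```

```bash
python3 -m crank '[{"ax":0,"ay":0,"az":0,"tx":-0.03,"ty":-0.0264,"tz":0,"hand":0.085},{"ax":0,"ay":0,"az":0,"tx":-0.03,"ty":-0.0264,"tz":0,"hand":0.085},{"ax":0,"ay":0,"az":0,"tx":-0.03,"ty":-0.0264,"tz":0,"hand":0.085},{"ax":0,"ay":0,"az":0,"tx":-0.03,"ty":-0.0264,"tz":0,"hand":0.085},{"ax":0,"ay":0,"az":0,"tx":-0.03,"ty":-0.0264,"tz":0,"hand":0.085},{"ax":0,"ay":0,"az":-0.1,"tx":-0.03,"ty":-0.0264,"tz":0,"hand":0.085},{"ax":0,"ay":0,"az":-0.12,"tx":-0.03,"ty":-0.0264,"tz":0,"hand":0.085},{"ax":0,"ay":0,"az":-0.12,"tx":-0.03,"ty":-0.0264,"tz":0,"hand":0.085},{"ax":0,"ay":0,"az":-0.12,"tx":-0.03,"ty":-0.0264,"tz":0,"hand":0.085},{"ax":0,"ay":0,"az":-0.12,"tx":0,"ty":0,"tz":0,"hand":0.085},{"ax":0,"ay":0,"az":-0.12,"tx":0,"ty":0,"tz":0,"hand":0.085},{"ax":0,"ay":0,"az":0,"tx":0,"ty":0,"tz":0,"hand":0.085}]'
python3 -c "
from h import *
import pickle
plan([.622,-.087,.17],-64.3)
C=cam('wrist');save(C,'w1.png');pickle.dump(C,open('w1.pkl','wb'))"
```

```text
t: 1.98
ee_pos: [0.6023, -0.011, 0.2175]
eef_rot: [0.691, -3.064, -0.001]
contact_force: [0.3, -0.3, 0.4]
grip_width: 0.997
t 1.9833 ee [ 0.6023 -0.011   0.2175] yaw_y 115.43 zdir [-0.001  0.    -1.   ] j [-0.128  0.46   1.617  0.     1.066 -2.143] F [ 0.3 -0.3  0.4] w 0.9969745828249734
tool shift mm [ 14.8 -77.1  47.5]
az -0.0048 or 3.1368
```

View pics/w1.png

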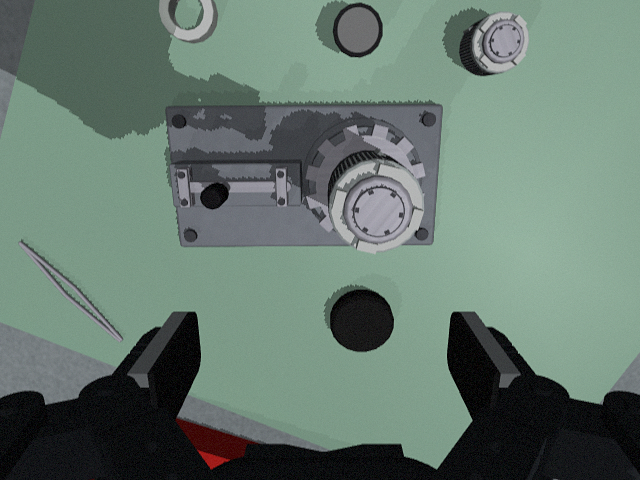

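Wrist view: pedestal spans (167–442, 103–247), knob around (214,195), watch-case back centre around (379,210), bystanders clear of the work.

Run:
```python
import pickle
from h import *
C=pickle.load(open("w1.pkl","rb"))
K=[onz(C,*p,.014) for p in((167,104.5),(442,104),(434,243.5),(180,246.5))]
for k in K: print(k.round(4))
ex=((K[0]-K[1])+(K[3]-K[2]));ex/=np.linalg.norm(ex);m=sum(K)/4
# use far corners for size sanity
print([np.linalg.norm(K[i]-K[(i+1)%4]).round(4) for i in range(4)],"yaw",np.degrees(np.arctan2(ex[1],ex[0])),"axis",(m-ex*.0475).round(4))
print("case",onz(C,379,210,.133))
g=C["im"].max(2);m=((g<45)*1).astype(np.uint8)
q=np.zeros_like(m);q[180:212,197:232]=m[180:212,197:232]
v,u=np.nonzero(q);print(len(u),u.mean(),v.mean(),u.min(),u.max(),v.min(),v.max(),onz(C,u.mean(),v.mean(),.08))
save(C,"w1c.png",(150,90,450,260),2.6)
```

```text
[ 0.5884 -0.1549  0.014 ]
[0.4934 0.0437 0.014 ]
[0.5983 0.0964 0.014 ]
[ 0.697  -0.1047  0.014 ]
[np.float64(0.2201), np.float64(0.1174), np.float64(0.224), np.float64(0.1197)] yaw -64.14196170968403 axis [0.5736 0.0129 0.014 ]
case [0.57349647 0.01195944 0.133     ]
547 214.0347349177331 195.3345521023766 200 228 182 208 [ 0.62181954 -0.08449345  0.08      ]
```

View pics/w1c.png

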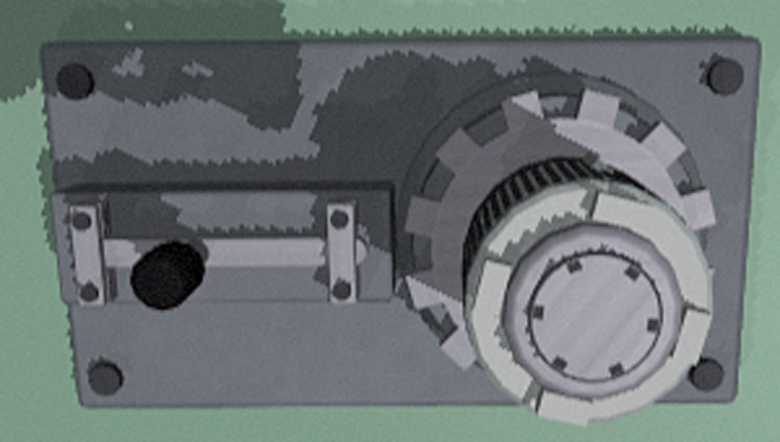

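```bash
python3 -c "
from h import *
plan([.6218,-.085,.074],-64.2)"
```

```text
t 2.0333 ee [ 0.6021 -0.0106  0.2178] yaw_y 115.03 zdir [-0.001  0.    -1.   ] j [-0.127  0.459  1.617  0.     1.066 -2.135] F [ 0.3  0.3 -0.5] w 0.9942571714880213
tool shift mm [ 13.6 -75.8 143.7]
az -0.0135 or 3.1281
```

```bash
python3 -m crank '[{"ax":0,"ay":0,"az":-0.0135,"tx":0.0068,"ty":-0.0379,"tz":0,"hand":0.06},{"ax":0,"ay":0,"az":0,"tx":0.0068,"ty":-0.0379,"tz":0,"hand":0.06},{"ax":0,"ay":0,"az":0,"tx":0,"ty":0,"tz":0.03,"hand":0.05},{"ax":0,"ay":0,"az":0,"tx":0,"ty":0,"tz":0.03,"hand":0.05},{"ax":0,"ay":0,"az":0,"tx":0,"ty":0,"tz":0.02,"hand":0.05},{"ax":0,"ay":0,"az":0,"tx":0,"ty":0,"tz":0,"hand":0.05}]'
python3 -c "
from h import *
import pickle
plan([.6218,-.085,.074],-64.2)
for n in('wrist','scene'):
  C=cam(n);save(C,n+'2.png');pickle.dump(C,open(n+'2.pkl','wb'))"
```

```text
t: 2.53
ee_pos: [0.6207, -0.0841, 0.1343]
eef_rot: [0.697, -3.057, -0.005]
contact_force: [-1.0, 1.1, -1.1]
grip_width: 0.583
t 2.5333 ee [ 0.6207 -0.0841  0.1343] yaw_y 115.7 zdir [-0.006  0.002 -1.   ] j [-0.24   0.585  1.637  0.     0.926 -2.259] F [-1.   1.1 -1.1] w 0.5829594599582866
tool shift mm [-0.9 -1.6 60.3]
az -0.0018 or 3.1398
```

View pics/wrist2.png

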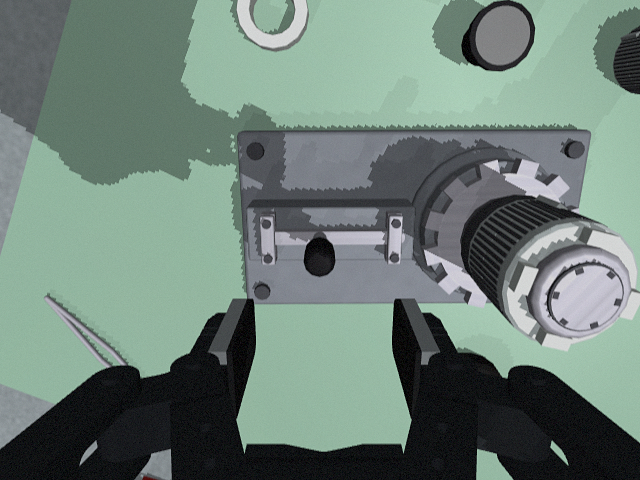

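View pics/scene2.png

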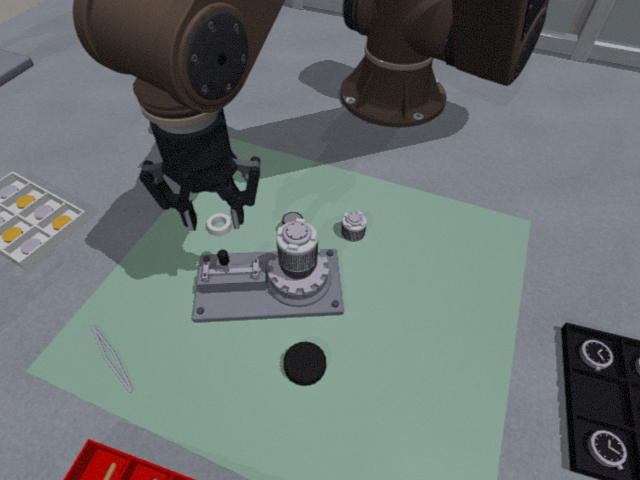

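Knob at (319,257), centred between the jaws (248–398). The other jaw is clear of the chuck. I'll descend and close.

```bash
python3 - <<'E'
import pickle
from h import *
C=pickle.load(open("wrist2.pkl","rb"))
g=C["im"].max(2);m=(g<45)
q=np.zeros_like(m);q[230:280,300:340]=m[230:280,300:340]
v,u=np.nonzero(q);print(u.min(),u.max(),v.min(),v.max(),onz(C,(u.min()+u.max())/2,(v.min()+v.max())/2,.08))
E
python3 -m crank '[{"ax":0,"ay":0,"az":0,"tx":0,"ty":-0.001,"tz":0.03,"hand":0.05},{"ax":0,"ay":0,"az":0,"tx":0,"ty":0,"tz":0.02,"hand":0.05},{"ax":0,"ay":0,"az":0,"tx":0,"ty":0,"tz":0.01,"hand":0.05},{"ax":0,"ay":0,"az":0,"tx":0,"ty":0,"tz":0,"hand":0.04}]'
```

```text
304 334 237 275 [ 0.62193995 -0.08453964  0.08      ]
t: 2.97
ee_pos: [0.6229, -0.0852, 0.0778]
eef_rot: [0.704, -3.061, -0.001]
contact_force: [0.2, 0.4, -0.0]
grip_width: 0.472
```

```bash
python3 -m crank '[{"ax":0,"ay":0,"az":0,"tx":0,"ty":0,"tz":0.002,"hand":0.02},{"ax":0,"ay":0,"az":0,"tx":0,"ty":0,"tz":0,"hand":0.01},{"ax":0,"ay":0,"az":0,"tx":0,"ty":0,"tz":0,"hand":0.008},{"ax":0,"ay":0,"az":0,"tx":0,"ty":0,"tz":0,"hand":0.008},{"ax":0,"ay":0,"az":0,"tx":0,"ty":0,"tz":0,"hand":0.008},{"ax":0,"ay":0,"az":0,"tx":0,"ty":0,"tz":0,"hand":0.008}]'
python3 -c "
from h import *
plan([.5736+.09*np.cos(np.radians(-64.2)),.012+.09*np.sin(np.radians(-64.2)),.076],-64.2)
C=cam('wrist');save(C,'w3.png')"
```

```text
t: 3.47
ee_pos: [0.6238, -0.0855, 0.0779]
eef_rot: [-0.704, 3.059, -0.001]
contact_force: [-0.1, 1.4, 6.1]
grip_width: 0.096
t 3.4667 ee [ 0.6238 -0.0855  0.0779] yaw_y 115.93 zdir [ 0.002 -0.    -1.   ] j [-0.241  0.657  1.677  0.     0.805 -2.265] F [-0.1  1.4  6.1] w 0.09611759996664125
tool shift mm [ 2.7 19.7  1.9]
az 0.0023 or -3.1393
```

View pics/w3.png

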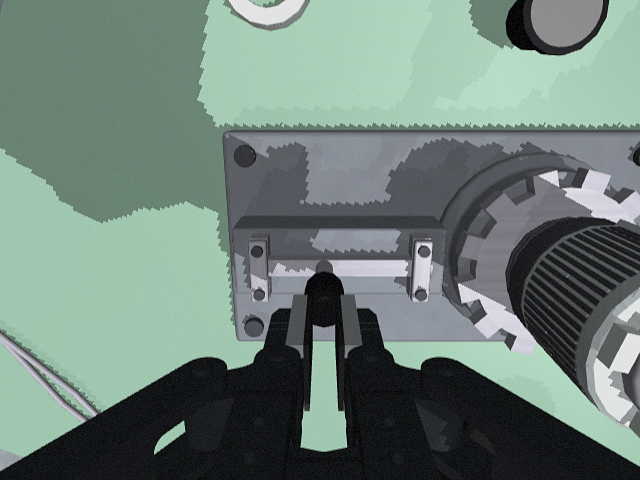

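Run:
```python
from h import *
C=cam('wrist');o=obs();Rt=R.from_rotvec(o["eef_rot"]).as_matrix();e=np.array(o["ee_pos"])
for n,l in(("tcp",[0,0,0]),("grasp",[0,0,-.008]),("tip",[0,0,.011]),("tip y+8",[0,.008,.011]),("tip x+11",[.011,0,.011]),("tip x-11",[-.011,0,.011])): print(n,np.round(proj(C,e+Rt@np.array(l)),1))
for z in(.068,.08,.092): print(z,np.round(proj(C,[.6225,-.0847,z]),1))
print(Rt[:,0]); print(o["contact_force"],o["moment"])
save(C,"w4c.png",(240,220,420,420),3)
```

```text
tcp [320.7 299.2]
grasp [320.6 308.3]
tip [320.8 287.9]
tip y+8 [339.8 287.9]
tip x+11 [320.8 263.4]
tip x-11 [320.9 311.5]
0.068 [324.1 287.1]
0.08 [324.1 299.5]
0.092 [324.1 313.9]
[-0.89933601 -0.43725333 -0.00206572]
[-0.2804824   1.37434833  5.29036422] [ 0.177857    0.17631961 -0.02878774]
```

View pics/w4c.png

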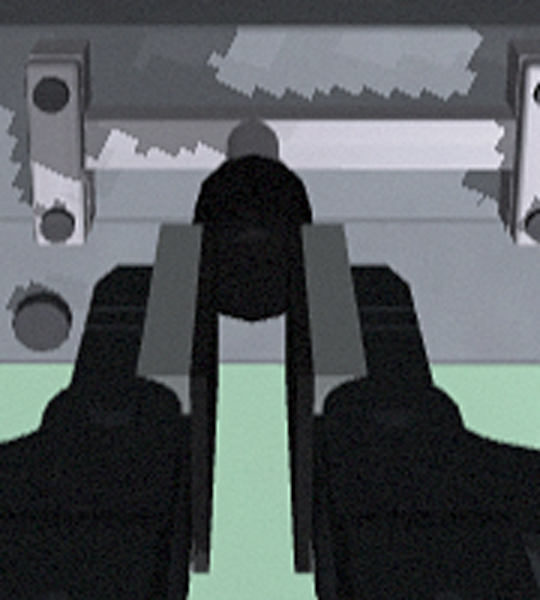

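Run:
```python
from h import *
C=cam('scene');o=obs();Rt=R.from_rotvec(o["eef_rot"]).as_matrix();e=np.array(o["ee_pos"])
for n,l in(("tcp",[0,0,0]),("tip",[0,0,.011])): print(n,np.round(proj(C,e+Rt@np.array(l)),1))
for z in(.068,.08,.092): print(z,np.round(proj(C,[.6225,-.0847,z]),1))
save(C,"s4c.png",(150,170,330,310),4.4)
C=cam('top');save(C,"t4c.png",(340,150,480,270),4.4)
```

```text
tcp [223.1 260. ]
tip [224.2 264.5]
0.068 [225.1 263.5]
0.08 [223.8 258.6]
0.092 [222.5 253.6]
```

View pics/s4c.png

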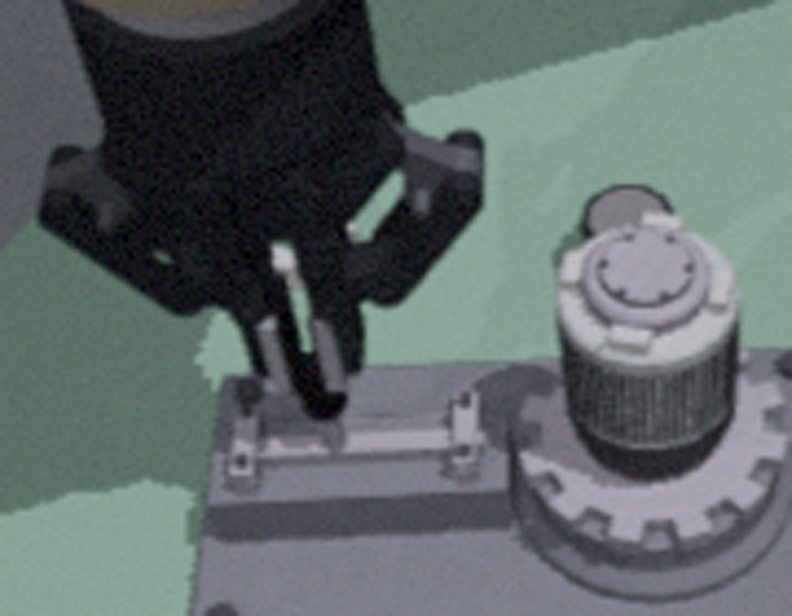

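View pics/t4c.png

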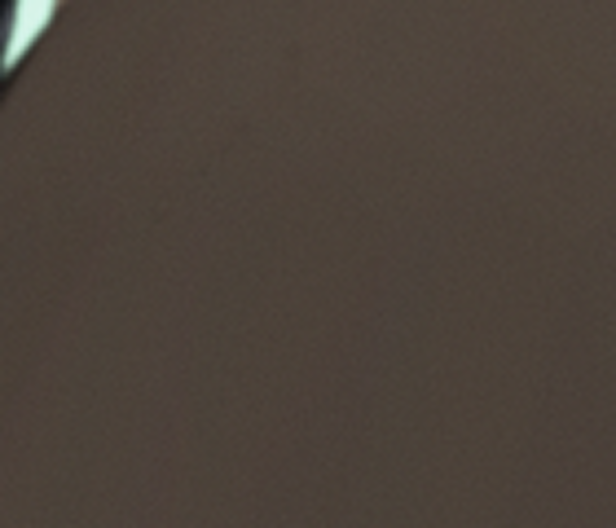

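The scene crop shows the knob between the pads near the fingertips, at crop (320,395). The opening reads exactly the commanded 8 mm, so I'll test it by closing further.

```bash
python3 -m crank '[{"ax":0,"ay":0,"az":0,"tx":0,"ty":0,"tz":0,"hand":0.0},{"ax":0,"ay":0,"az":0,"tx":0,"ty":0,"tz":0,"hand":0.0},{"ax":0,"ay":0,"az":0,"tx":0,"ty":0,"tz":0,"hand":0.0}]'
```

```text
t: 3.92
ee_pos: [0.6243, -0.0858, 0.0788]
eef_rot: [-0.704, 3.058, -0.003]
contact_force: [-1.3, 1.1, 12.6]
grip_width: -0.0
```

Run:
```python
from h import *
C=cam('scene');save(C,"s5c.png",(190,200,260,290),6)
C=cam('wrist');save(C,"w5c.png",(240,220,420,420),3)
```

```text
(no output)
```

View pics/s5c.png

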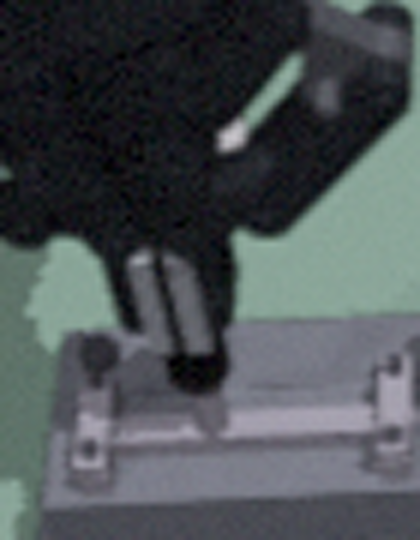

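View pics/w5c.png

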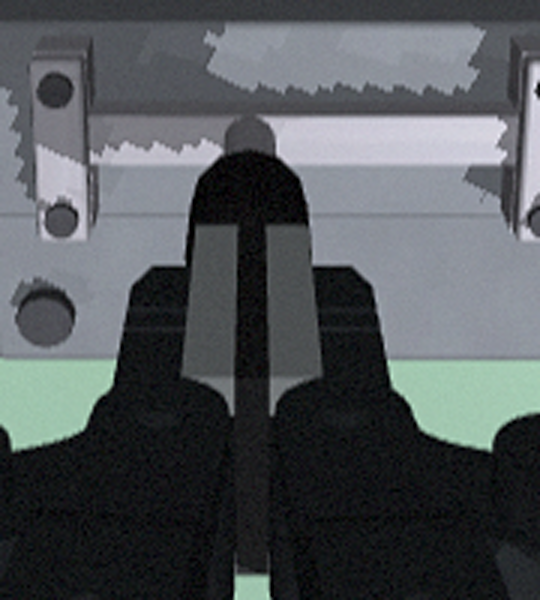

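Tips are shut on top of the knob: 12.6 N up with TCP z at 0.079, so the tips are at about 0.092. They stand behind the TCP rather than ahead of it. I'll lift, open, and measure the tip height in the images.

```bash
python3 -m crank '[{"ax":0,"ay":0,"az":0,"tx":0,"ty":0,"tz":-0.02,"hand":0.0},{"ax":0,"ay":0,"az":0,"tx":0,"ty":0,"tz":-0.02,"hand":0.03},{"ax":0,"ay":0,"az":0,"tx":0,"ty":0,"tz":0,"hand":0.03},{"ax":0,"ay":0,"az":0,"tx":0,"ty":0,"tz":0,"hand":0.03},{"ax":0,"ay":0,"az":0,"tx":0,"ty":0,"tz":0,"hand":0.03}]'
python3 - <<'E'
from h import *
plan(None,-64.2)
o=obs();Rt=R.from_rotvec(o["eef_rot"]).as_matrix();e=np.array(o["ee_pos"])
for n in("scene","wrist"):
    C=cam(n)
    print(n,[np.round(proj(C,e+Rt@np.array(l)),1) for l in([-.011,.015,.011],[-.011,-.015,.011],[.011,.015,.011],[.011,-.015,.011])])
    save(C,n+"6c.png",(190,180,280,290) if n=="scene" else (220,200,420,400),5 if n=="scene" else 3)
E
```

```text
t: 4.43
ee_pos: [0.623, -0.0855, 0.1163]
eef_rot: [-0.705, 3.061, -0.0]
contact_force: [0.8, 0.9, -0.2]
grip_width: 0.352
t 4.4333 ee [ 0.623  -0.0855  0.1163] yaw_y 115.93 zdir [ 0. -0. -1.] j [-0.241  0.607  1.65   0.     0.884 -2.265] F [ 0.8  0.9 -0.2] w 0.35183103690364725
az 0.0023 or -3.1393
scene [array([230.7, 253.6]), array([208.8, 254.6]), array([231.6, 241.3]), array([210.2, 242.2])]
wrist [array([355.6, 312.4]), array([285.5, 312.4]), array([356.8, 264.2]), array([284.2, 264.2])]
```

View pics/scene6c.png

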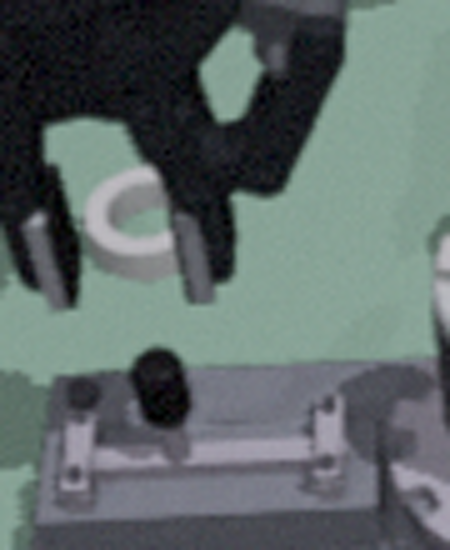

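View pics/wrist6c.png

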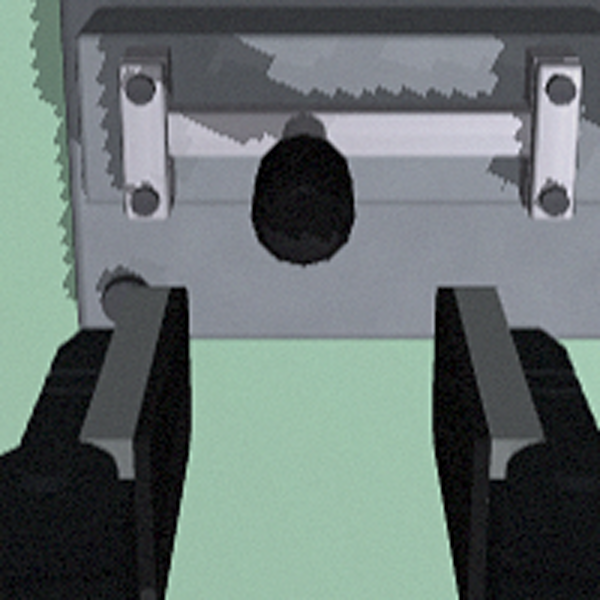

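Measured: shut tips are about 14 mm above the TCP z rather than 11 mm below it. So the knob grasp needs TCP z of about 0.052. I'll descend in steps and watch the force.

```bash
python3 -m crank '[{"ax":0,"ay":0,"az":0,"tx":0,"ty":0,"tz":0.02,"hand":0.035},{"ax":0,"ay":0,"az":0,"tx":0,"ty":0,"tz":0.018,"hand":0.035},{"ax":0,"ay":0,"az":0,"tx":0,"ty":0,"tz":0.01,"hand":0.035},{"ax":0,"ay":0,"az":0,"tx":0,"ty":0,"tz":0,"hand":0.035}]'
python3 - <<'E'
from h import *
for n in("scene","wrist"):
    C=cam(n)
    save(C,n+"7c.png",(190,180,280,290) if n=="scene" else (220,200,420,400),5 if n=="scene" else 3)
E
python3 -m crank '[{"ax":0,"ay":0,"az":0,"tx":0,"ty":0,"tz":0.008,"hand":0.035},{"ax":0,"ay":0,"az":0,"tx":0,"ty":0,"tz":0,"hand":0.035}]'
python3 -c "
from h import *
C=cam('scene');save(C,'s8c.png',(190,180,280,290),5)"
```

```text
t: 4.87
ee_pos: [0.6219, -0.0853, 0.0655]
eef_rot: [0.704, -3.058, -0.003]
contact_force: [-0.6, 0.4, -0.2]
grip_width: 0.41
t: 5.13
ee_pos: [0.623, -0.0855, 0.0597]
eef_rot: [0.705, -3.061, -0.0]
contact_force: [0.1, -0.5, -0.5]
grip_width: 0.409
```

View pics/wrist7c.png

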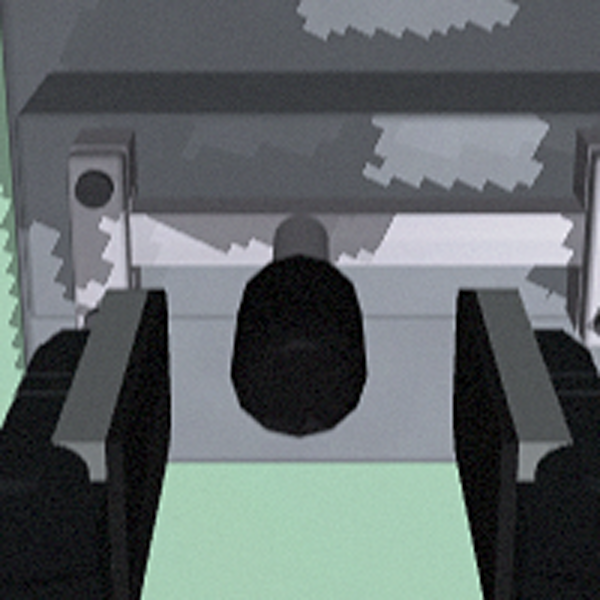

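View pics/s8c.png

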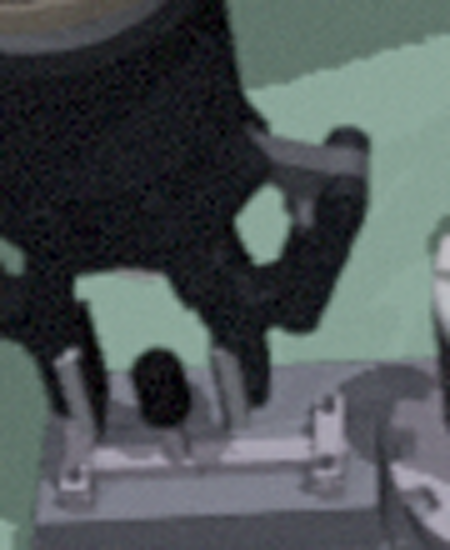

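The knob, at scene crop (165,385), now sits between the pads, whose tips are at about row 430. Closing.

```bash
python3 -m crank '[{"ax":0,"ay":0,"az":0,"tx":0,"ty":0,"tz":0,"hand":0.02},{"ax":0,"ay":0,"az":0,"tx":0,"ty":0,"tz":0,"hand":0.01},{"ax":0,"ay":0,"az":0,"tx":0,"ty":0,"tz":0,"hand":0.01},{"ax":0,"ay":0,"az":0,"tx":0,"ty":0,"tz":0,"hand":0.01},{"ax":0,"ay":0,"az":0,"tx":0,"ty":0,"tz":0,"hand":0.01}]'
python3 -c "
from h import *
plan([.5736+.09*np.cos(np.radians(-64.2)),.012+.09*np.sin(np.radians(-64.2)),.058],-64.2)
C=cam('scene');save(C,'s9c.png',(190,180,280,290),5)"
```

```text
t: 5.6
ee_pos: [0.6234, -0.0856, 0.0608]
eef_rot: [-0.705, 3.061, -0.001]
contact_force: [-2.2, -0.8, 6.5]
grip_width: 0.16
t 5.6 ee [ 0.6234 -0.0856  0.0608] yaw_y 115.94 zdir [ 0.001 -0.    -1.   ] j [-0.241  0.68   1.687  0.     0.774 -2.265] F [-2.2 -0.8  6.5] w 0.15980351381431668
tool shift mm [ 2.3 19.6  2.8]
az 0.0024 or -3.1392
```

View pics/s9c.png

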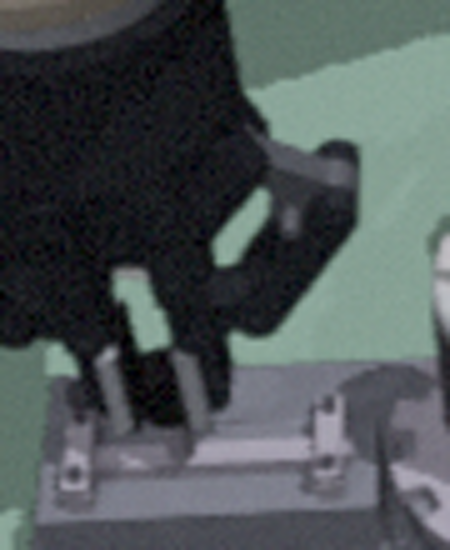

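The grip holds at 13.6 mm on the 16 mm knob. Sliding toward the spindle.

```bash
python3 -m crank '[{"ax":0,"ay":0,"az":0,"tx":0,"ty":0.004,"tz":-0.002,"hand":0.01},{"ax":0,"ay":0,"az":0,"tx":0,"ty":0.004,"tz":0,"hand":0.01},{"ax":0,"ay":0,"az":0,"tx":0,"ty":0.004,"tz":0,"hand":0.01},{"ax":0,"ay":0,"az":0,"tx":0,"ty":0.002,"tz":0,"hand":0.01},{"ax":0,"ay":0,"az":0,"tx":0,"ty":0,"tz":0,"hand":0.01}]'
python3 -m crank '[{"ax":0,"ay":0,"az":0,"tx":0,"ty":0.002,"tz":0,"hand":0.01},{"ax":0,"ay":0,"az":0,"tx":0,"ty":0.001,"tz":0,"hand":0.01},{"ax":0,"ay":0,"az":0,"tx":0,"ty":0,"tz":0,"hand":0.01}]'
```

```text
t: 6.07
ee_pos: [0.6165, -0.0721, 0.061]
eef_rot: [0.705, -3.06, -0.002]
contact_force: [4.3, 3.0, -15.4]
grip_width: 0.157
t: 6.32
ee_pos: [0.6153, -0.0696, 0.061]
eef_rot: [0.705, -3.06, -0.001]
contact_force: [6.0, 2.3, -14.8]
grip_width: 0.157
```

```bash
python3 -m crank '[{"ax":0,"ay":0,"az":0,"tx":0,"ty":0.001,"tz":0.0014,"hand":0.01},{"ax":0,"ay":0,"az":0,"tx":0,"ty":0,"tz":0,"hand":0.01}]'
python3 -m crank '[{"ax":0,"ay":0,"az":0,"tx":0,"ty":0.001,"tz":0,"hand":0.01},{"ax":0,"ay":0,"az":0,"tx":0,"ty":0,"tz":0,"hand":0.01}]'
python3 -c "
from h import *
o=obs();Rt=R.from_rotvec(o['eef_rot']).as_matrix();print('Ftool',Rt.T@np.array(o['contact_force']))
C=cam('wrist');save(C,'w10.png')
C=cam('scene');save(C,'s10c.png',(190,200,340,310),5)"
```

```text
t: 6.48
ee_pos: [0.6153, -0.0693, 0.0609]
eef_rot: [-0.705, 3.061, -0.0]
contact_force: [2.2, -0.3, -5.4]
grip_width: 0.153
t: 6.65
ee_pos: [0.6153, -0.0691, 0.061]
eef_rot: [-0.705, 3.06, -0.002]
contact_force: [4.5, -5.0, -6.2]
grip_width: 0.153
Ftool [-1.83015907 -6.43459143  6.23228034]
```

View pics/w10.png

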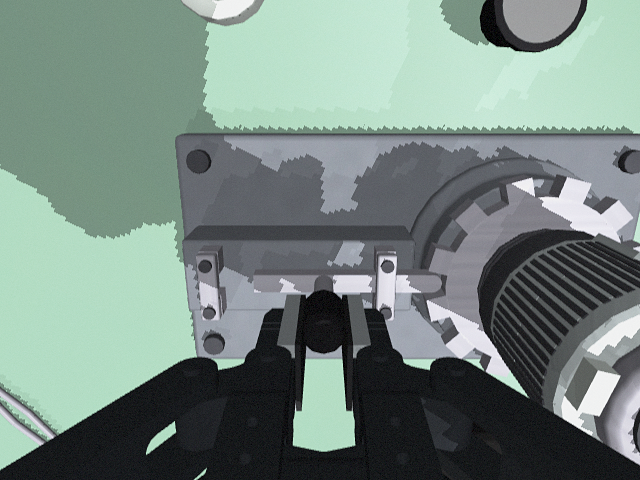

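View pics/s10c.png

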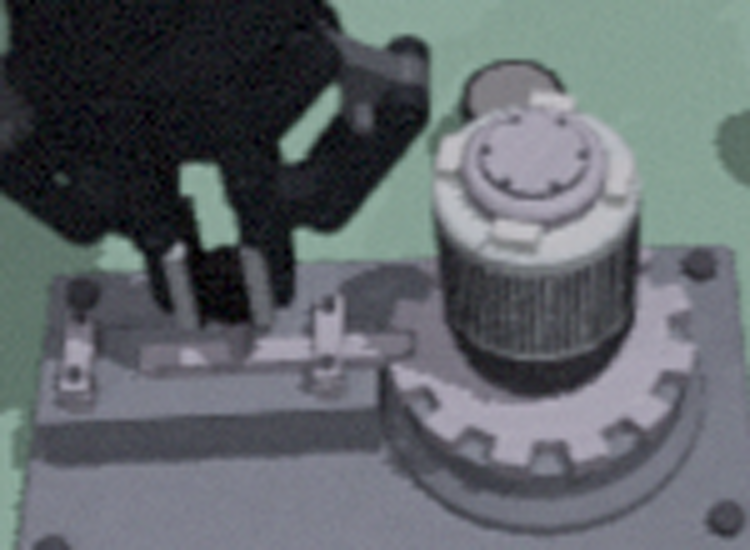

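The bolt tip is in the notch at wrist (430,283). It stopped advancing and the resistance rose to 6.4 N. I'll push once more to confirm, then release.

```bash
python3 -m crank '[{"ax":0,"ay":0,"az":0,"tx":0,"ty":0.0015,"tz":0.0005,"hand":0.01},{"ax":0,"ay":0,"az":0,"tx":0,"ty":0,"tz":0,"hand":0.01},{"ax":0,"ay":0,"az":0,"tx":0,"ty":0,"tz":0,"hand":0.01}]'
python3 -c "
from h import *
o=obs();Rt=R.from_rotvec(o['eef_rot']).as_matrix();print('Ftool',Rt.T@np.array(o['contact_force']),o['ee_pos'])"
```

```text
t: 7.0
ee_pos: [0.6153, -0.0689, 0.0609]
eef_rot: [-0.705, 3.059, -0.005]
contact_force: [4.7, -11.9, -5.0]
grip_width: 0.156
Ftool [  1.01625596 -12.74124605   5.00679747] [ 0.61530506 -0.06894093  0.06091283]
```

Firm stop: 12.7 N with no further motion. Releasing without dragging the bolt back, then rising.

```bash
python3 -m crank '[{"ax":0,"ay":0,"az":0,"tx":0,"ty":-0.0008,"tz":0,"hand":0.02},{"ax":0,"ay":0,"az":0,"tx":0,"ty":0,"tz":0,"hand":0.03},{"ax":0,"ay":0,"az":0,"tx":0,"ty":0,"tz":0,"hand":0.035},{"ax":0,"ay":0,"az":0,"tx":0,"ty":0,"tz":-0.01,"hand":0.035},{"ax":0,"ay":0,"az":0,"tx":0,"ty":0,"tz":-0.03,"hand":0.04},{"ax":0,"ay":0,"az":0,"tx":0,"ty":0,"tz":-0.04,"hand":0.06},{"ax":0,"ay":0,"az":0,"tx":0,"ty":0,"tz":-0.04,"hand":0.085},{"ax":0,"ay":0,"az":0,"tx":0,"ty":0.03,"tz":-0.02,"hand":0.085},{"ax":0,"ay":0,"az":0,"tx":0,"ty":0.03,"tz":0,"hand":0.085},{"ax":0,"ay":0,"az":0,"tx":0,"ty":0,"tz":0,"hand":0.085},{"ax":0,"ay":0,"az":0,"tx":0,"ty":0,"tz":0,"hand":0.085}]'
python3 -c "
from h import *
import pickle
plan([.574,.011,.2],-64.2)
C=cam('wrist');save(C,'w11.png');pickle.dump(C,open('w11.pkl','wb'))
C=cam('scene');save(C,'s11c.png',(190,200,340,310),5);pickle.dump(C,open('s11.pkl','wb'))"
```

```text
t: 7.92
ee_pos: [0.5878, -0.0126, 0.2017]
eef_rot: [-0.708, 3.059, -0.001]
contact_force: [0.7, -1.2, 0.2]
grip_width: 0.999
t 7.9167 ee [ 0.5878 -0.0126  0.2017] yaw_y 116.06 zdir [ 0.001 -0.    -1.   ] j [-0.134  0.455  1.673  0.     1.013 -2.16 ] F [ 0.7 -1.2  0.2] w 0.9988870105884217
tool shift mm [ 2.1 27.3  1.7]
az 0.0046 or -3.137
```

View pics/w11.png

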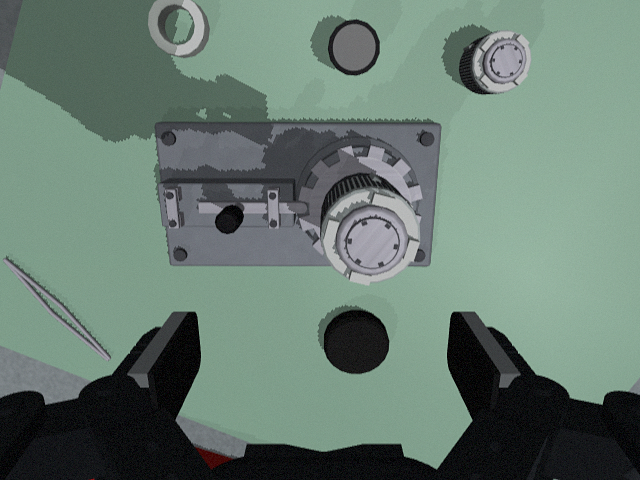

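View pics/s11c.png

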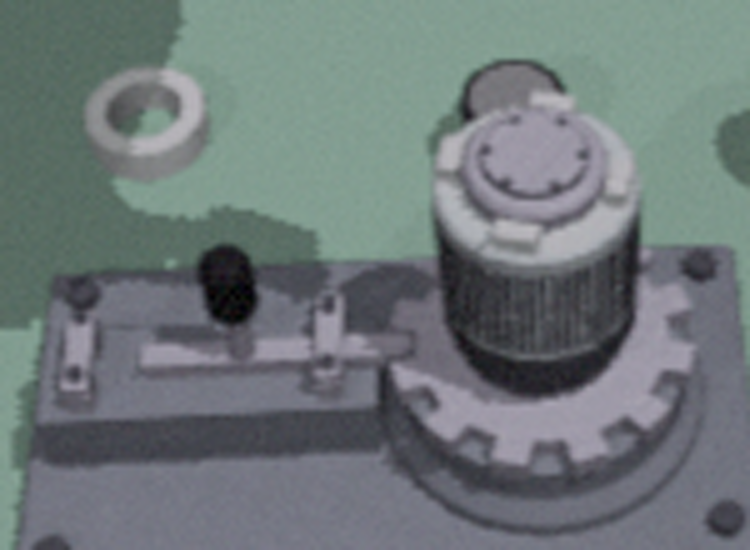

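Bolt is home in the notch; the knob (scene crop 228,285) is upright near the inner strap. Now the chuck axis.

Run:
```python
import pickle
from h import *
C=pickle.load(open("w11.pkl","rb"));S=pickle.load(open("s11.pkl","rb"))
g=C["im"].max(2)<50
q=np.zeros_like(g);q[200:240,210:248]=g[200:240,210:248];v,u=np.nonzero(q)
k=onz(C,(u.min()+u.max())/2,(v.min()+v.max())/2,.08);print("knob",k,u.min(),u.max(),v.min(),v.max())
# white pads mask
im=C["im"].astype(np.uint8);m=cv2.inRange(im,(165,170,165),(255,255,255))
m[:, :315]=0;m[:,430:]=0;m[:180]=0;m[290:]=0
cs,_=cv2.findContours(m,cv2.RETR_EXTERNAL,cv2.CHAIN_APPROX_NONE);pts=np.vstack([c for c in cs if len(c)>15])
print("white circ",cv2.minEnclosingCircle(pts))
a=onz(C,371,240,.133);print("case",a,"dist knob",np.linalg.norm((k-a)[:2]))
b=onz(S,190+535/5,200+155/5,.133);print("scene case",b); print(tri(ray(C,371,240),ray(S,297,231)))
kS=onz(S,190+228/5,200+285/5,.08);print(kS,np.linalg.norm((kS-b)[:2]))
save(C,"w11c.png",(300,160,440,300),4)
```

```text
knob [ 0.61438056 -0.06871855  0.08      ] 215 243 205 233
white circ ((378.0867919921875, 230.06265258789062), 57.29414749145508)
case [0.5732922  0.01049233 0.133     ] dist knob 0.08923349741348642
scene case [0.57485693 0.01113399 0.133     ]
[0.57369012 0.01072036 0.13158144]
[ 0.6134332  -0.07048112  0.08      ] 0.09027266629351381
```

View pics/w11c.png

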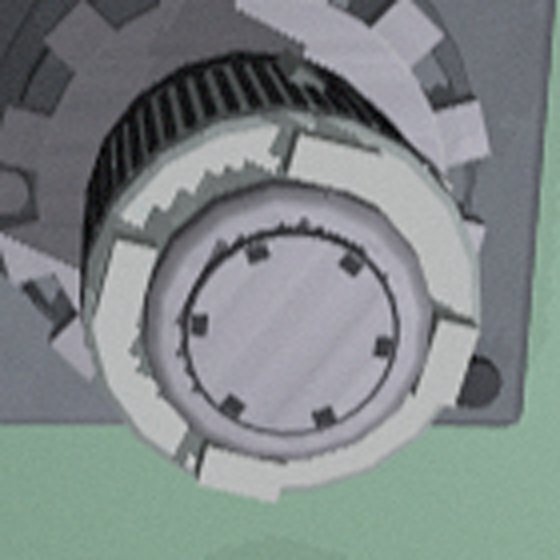

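```bash
python3 -m crank '[{"ax":0,"ay":0,"az":0,"tx":0.002,"ty":0.0273,"tz":0,"hand":0.085},{"ax":0,"ay":0,"az":0,"tx":0,"ty":0,"tz":0.035,"hand":0.085},{"ax":0,"ay":0,"az":0,"tx":0,"ty":0,"tz":0.03,"hand":0.085},{"ax":0,"ay":0,"az":0,"tx":0,"ty":0,"tz":0.015,"hand":0.085},{"ax":0,"ay":0,"az":0,"tx":0,"ty":0,"tz":0,"hand":0.085},{"ax":0,"ay":0,"az":0,"tx":0,"ty":0,"tz":0,"hand":0.085}]'
python3 -c "
from h import *
import pickle
plan([.574,.011,.07],-64.2)
C=cam('wrist');save(C,'w12.png');pickle.dump(C,open('w12.pkl','wb'));print([proj(C,[.574,.011,z]) for z in (.076,.133)])
C=cam('scene');save(C,'s12c.png',(210,150,380,310),4);pickle.dump(C,open('s12.pkl','wb'))"
```

```text
t: 8.52
ee_pos: [0.5747, 0.0092, 0.1198]
eef_rot: [0.703, -3.06, -0.001]
contact_force: [0.6, 0.1, 1.2]
grip_width: 0.995
t 8.5167 ee [0.5747 0.0092 0.1198] yaw_y 115.89 zdir [-0.002  0.    -1.   ] j [-0.099  0.538  1.785  0.     0.82  -2.122] F [0.6 0.1 1.2] w 0.9948839120440389
tool shift mm [-0.2  1.9 49.8]
az 0.0016 or -3.14
[(np.float64(325.09683180454874), np.float64(261.3714035610353)), (np.float64(325.8473307063325), np.float64(315.1604173198839))]
```

View pics/w12.png

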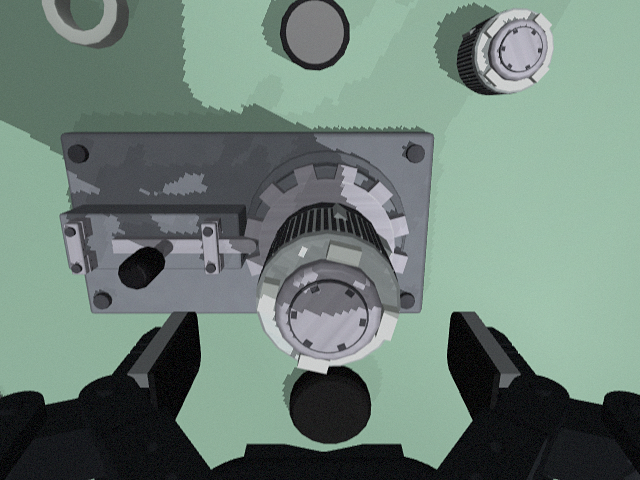

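View pics/s12c.png

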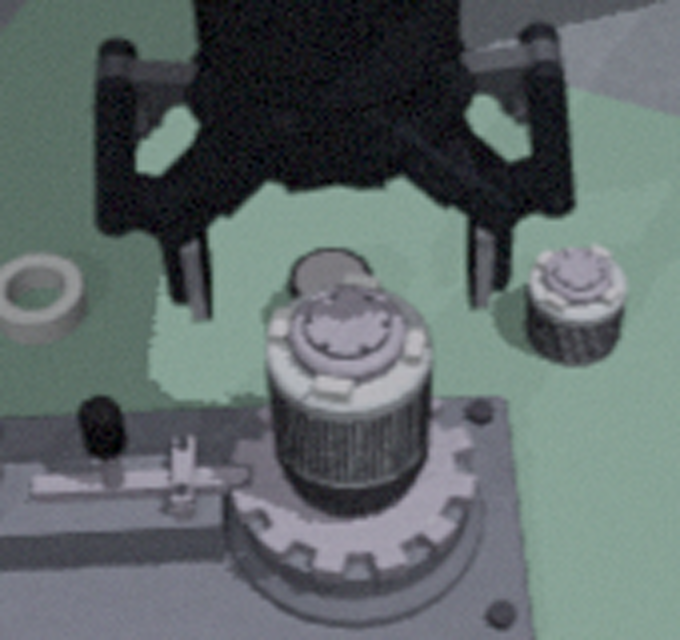

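Run:
```python
import pickle
from h import *
C=pickle.load(open("s12.pkl","rb"));W=pickle.load(open("w12.pkl","rb"));o=obs();Rt=R.from_rotvec(o["eef_rot"]).as_matrix();e=np.array(o["ee_pos"])
for h in(0,.01,.02,.03,.04):
    print(h,[np.round(proj(C,e+Rt@np.array([-.011,y,-h])),1) for y in(.0425,-.0425)],[np.round(proj(W,e+Rt@np.array([.011,y,-h])),1) for y in(.0425,-.0425)])
```

```text
0 [array([327.2, 241.1]), array([265. , 243.9])] [array([430.2, 276.2]), array([210.3, 276.3])]
0.01 [array([327.4, 236.5]), array([264.4, 239.3])] [array([436.8, 286.6]), array([203.4, 286.7])]
0.02 [array([327.5, 231.7]), array([263.7, 234.5])] [array([444.2, 298.4]), array([195.6, 298.5])]
0.03 [array([327.7, 226.8]), array([263.1, 229.6])] [array([452.7, 311.8]), array([186.7, 311.9])]
0.04 [array([327.9, 221.7]), array([262.4, 224.6])] [array([462.5, 327.2]), array([176.4, 327.4])]
```

Both views put the open tips about 30 mm above the TCP z. For a collar grip at 0.108, TCP z should be about 0.064. Descending.

```bash
python3 -m crank '[{"ax":0,"ay":0,"az":0,"tx":0,"ty":0.002,"tz":0.02,"hand":0.085},{"ax":0,"ay":0,"az":0,"tx":0,"ty":0,"tz":0.02,"hand":0.085},{"ax":0,"ay":0,"az":0,"tx":0,"ty":0,"tz":0.016,"hand":0.085},{"ax":0,"ay":0,"az":0,"tx":0,"ty":0,"tz":0,"hand":0.085},{"ax":0,"ay":0,"az":0,"tx":0,"ty":0,"tz":0,"hand":0.085}]'
python3 -c "
from h import *
plan([.574,.011,.064],-64.2)
C=cam('wrist');save(C,'w13.png')
C=cam('scene');save(C,'s13c.png',(210,150,380,310),4)"
```

```text
t: 9.03
ee_pos: [0.5741, 0.0114, 0.0651]
eef_rot: [-0.705, 3.061, -0.0]
contact_force: [-0.1, -0.1, 0.9]
grip_width: 0.996
t 9.0333 ee [0.5741 0.0114 0.0651] yaw_y 115.93 zdir [ 0.  0. -1.] j [-0.095  0.616  1.827  0.     0.698 -2.119] F [-0.1 -0.1  0.9] w 0.9964989067523624
tool shift mm [ 0.3 -0.3  1.1]
az 0.0022 or -3.1394
```

View pics/w13.png

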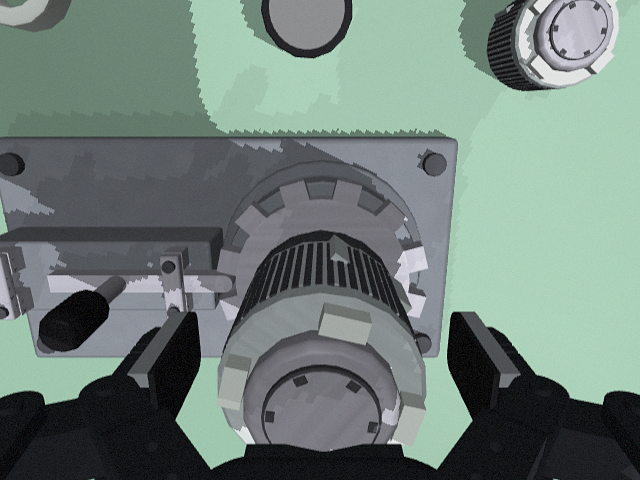

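View pics/s13c.png

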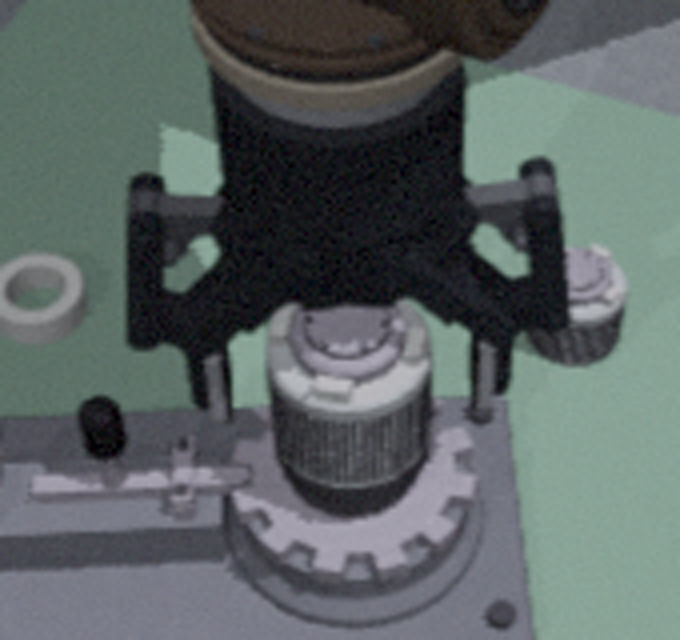

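Jaws (199 and 449) straddle the collar (218–427) centrally. Closing.

```bash
python3 -m crank '[{"ax":0,"ay":0,"az":0,"tx":0,"ty":0,"tz":0,"hand":0.065},{"ax":0,"ay":0,"az":0,"tx":0,"ty":0,"tz":0,"hand":0.05},{"ax":0,"ay":0,"az":0,"tx":0,"ty":0,"tz":0,"hand":0.045},{"ax":0,"ay":0,"az":0,"tx":0,"ty":0,"tz":0,"hand":0.045},{"ax":0,"ay":0,"az":0,"tx":0,"ty":0,"tz":0,"hand":0.045},{"ax":0,"ay":0,"az":0,"tx":0,"ty":0,"tz":0,"hand":0.045}]'
python3 -c "
from h import *
plan(None)
print(obs()['moment'])
C=cam('scene');save(C,'s14c.png',(210,150,380,310),4)"
```

```text
t: 9.63
ee_pos: [0.5741, 0.0115, 0.0647]
eef_rot: [-0.705, 3.06, -0.0]
contact_force: [2.2, -1.1, 5.1]
grip_width: 0.664
t 9.6333 ee [0.5741 0.0115 0.0647] yaw_y 115.93 zdir [ 0.001 -0.    -1.   ] j [-0.095  0.616  1.828  0.     0.697 -2.119] F [ 2.2 -1.1  5.1] w 0.6637935094393278
[ 0.0067014  -0.14614272 -0.04541408]
```

View pics/s14c.png

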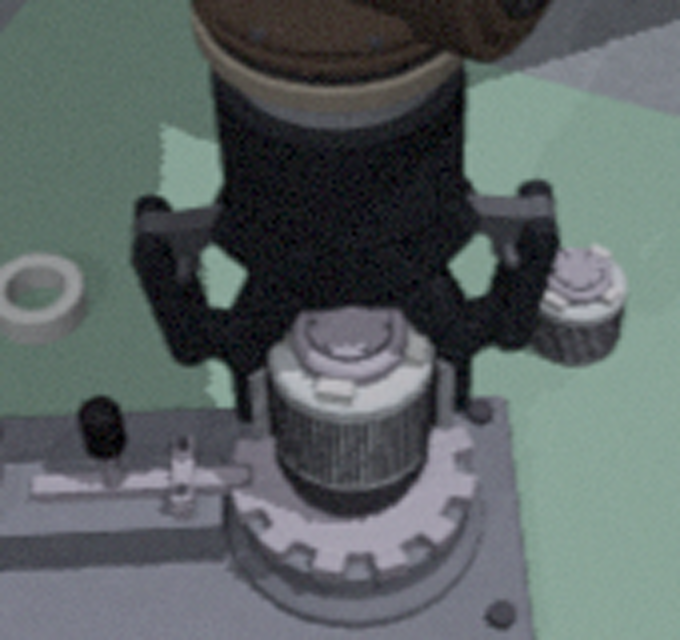

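Gripped at 56.7 mm, with a light downward push of 5 N. I'll turn clockwise (+az) in short lots, watching force and moment.

```bash
python3 -m crank '[{"ax":0,"ay":0,"az":0.06,"tx":0,"ty":0,"tz":0.001,"hand":0.045},{"ax":0,"ay":0,"az":0.08,"tx":0,"ty":0,"tz":0,"hand":0.045},{"ax":0,"ay":0,"az":0.08,"tx":0,"ty":0,"tz":0,"hand":0.045},{"ax":0,"ay":0,"az":0.08,"tx":0,"ty":0,"tz":0,"hand":0.045},{"ax":0,"ay":0,"az":0,"tx":0,"ty":0,"tz":0,"hand":0.045}]'
python3 -c "
from h import *
plan(None);print(obs()['moment'])
C=cam('scene');save(C,'s15c.png',(210,150,380,310),4)"
```

```text
t: 10.1
ee_pos: [0.5735, 0.0116, 0.0641]
eef_rot: [-0.232, 3.133, 0.0]
contact_force: [-2.1, 0.5, 12.4]
grip_width: 0.659
t 10.1 ee [0.5735 0.0116 0.0641] yaw_y 98.46 zdir [ 0.  0. -1.] j [-0.095  0.617  1.829  0.     0.696 -1.814] F [-2.1  0.5 12.4] w 0.6591317910732929
[ 0.24922343  0.42044175 -0.05846409]
```

View pics/s15c.png

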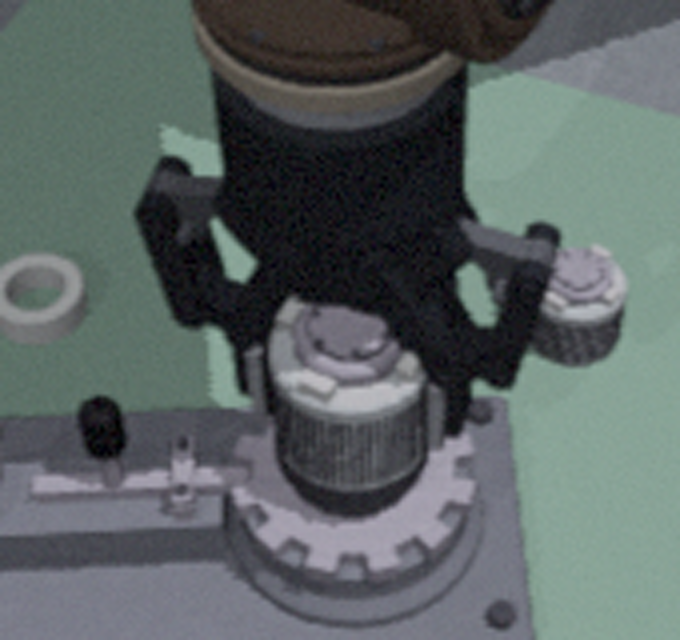

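```bash
Z='"ax":0,"ay":0'; 
python3 -m crank '[{"ax":0,"ay":0,"az":0.08,"tx":0,"ty":0,"tz":0,"hand":0.045},{"ax":0,"ay":0,"az":0.07,"tx":0,"ty":0,"tz":0,"hand":0.045},{"ax":0,"ay":0,"az":0,"tx":0,"ty":0,"tz":0,"hand":0.045}]'
python3 -m crank '[{"ax":0,"ay":0,"az":0.06,"tx":0,"ty":0,"tz":0,"hand":0.045},{"ax":0,"ay":0,"az":0,"tx":0,"ty":0,"tz":0,"hand":0.045}]'
python3 -c "
from h import *
plan(None);print(obs()['moment'])"
python3 -m crank '[{"ax":0,"ay":0,"az":0.06,"tx":0,"ty":0,"tz":0,"hand":0.045},{"ax":0,"ay":0,"az":0,"tx":0,"ty":0,"tz":0,"hand":0.045}]'
python3 -c "
from h import *
plan(None);print(obs()['moment'])"
```

```text
t: 10.4
ee_pos: [0.5735, 0.0116, 0.0641]
eef_rot: [0.002, 3.141, -0.0]
contact_force: [-2.9, -0.1, 12.9]
grip_width: 0.664
t: 10.57
ee_pos: [0.5734, 0.0116, 0.0641]
eef_rot: [-0.095, -3.14, 0.0]
contact_force: [-4.4, -0.9, 12.7]
grip_width: 0.668
t 10.5667 ee [0.5734 0.0116 0.0641] yaw_y 86.53 zdir [-0. -0. -1.] j [-0.095  0.617  1.829 -0.     0.696 -1.605] F [-4.4 -0.9 12.7] w 0.6675147908322684
[ 0.02632515  0.59084298 -0.00348454]
t: 10.73
ee_pos: [0.5734, 0.0116, 0.0641]
eef_rot: [-0.189, -3.136, -0.0]
contact_force: [-3.8, -0.1, 12.9]
grip_width: 0.665
t 10.7333 ee [0.5734 0.0116 0.0641] yaw_y 83.09 zdir [-0.  0. -1.] j [-0.095  0.617  1.829  0.     0.696 -1.545] F [-3.8 -0.1 12.9] w 0.6647917306092442
[0.07816314 0.5734712  0.01217699]
```

```bash
python3 -m crank '[{"ax":0,"ay":0,"az":0.06,"tx":0,"ty":0,"tz":0,"hand":0.045},{"ax":0,"ay":0,"az":0,"tx":0,"ty":0,"tz":0,"hand":0.045}]' | grep -v eef
python3 -m crank '[{"ax":0,"ay":0,"az":0.06,"tx":0,"ty":0,"tz":0,"hand":0.045},{"ax":0,"ay":0,"az":0,"tx":0,"ty":0,"tz":0,"hand":0.045}]'|grep -v eef
python3 -m crank '[{"ax":0,"ay":0,"az":0.06,"tx":0,"ty":0,"tz":0,"hand":0.045},{"ax":0,"ay":0,"az":0,"tx":0,"ty":0,"tz":0,"hand":0.045}]'|grep -v eef
python3 -c "
from h import *
plan(None);print(obs()['moment'])"
```

```text
t: 10.9
ee_pos: [0.5733, 0.0116, 0.064]
contact_force: [-2.8, -0.3, 12.6]
grip_width: 0.664
t: 11.07
ee_pos: [0.5738, 0.0117, 0.0639]
contact_force: [0.3, 0.5, 8.4]
grip_width: 0.662
t: 11.23
ee_pos: [0.5741, 0.0117, 0.0638]
contact_force: [1.0, 0.5, 6.2]
grip_width: 0.662
t 11.2333 ee [0.5741 0.0117 0.0638] yaw_y 72.77 zdir [ 0.001  0.    -1.   ] j [-0.095  0.617  1.828  0.     0.695 -1.365] F [1.  0.5 6.2] w 0.6622251392337981
[ 0.16081061 -0.19401987 -0.0530008 ]
```

Fz fell from 12.8 to 6.2 N and the side load vanished at about 0.75 rad, so the keyway is over the pin. Pushing down gently.

```bash
python3 -m crank '[{"ax":0,"ay":0,"az":0,"tx":0,"ty":0,"tz":0.0015,"hand":0.045},{"ax":0,"ay":0,"az":0,"tx":0,"ty":0,"tz":0.0015,"hand":0.045},{"ax":0,"ay":0,"az":0,"tx":0,"ty":0,"tz":0,"hand":0.045}]'
python3 -c "
from h import *
plan(None);print(obs()['moment'])"
```

```text
t: 11.48
ee_pos: [0.5747, 0.0118, 0.0608]
eef_rot: [0.465, 3.104, 0.001]
contact_force: [4.3, 2.6, 1.5]
grip_width: 0.661
t 11.4833 ee [0.5747 0.0118 0.0608] yaw_y 72.96 zdir [ 0.003  0.    -1.   ] j [-9.500e-02  6.220e-01  1.830e+00  1.000e-03  6.870e-01 -1.369e+00] F [4.3 2.6 1.5] w 0.6610847030393473
[ 0.42926152 -0.73069063  0.02684664]
```

```bash
python3 -m crank '[{"ax":0,"ay":0,"az":0,"tx":0,"ty":0,"tz":0.002,"hand":0.045},{"ax":0,"ay":0,"az":0,"tx":0,"ty":0,"tz":0.002,"hand":0.045},{"ax":0,"ay":0,"az":0,"tx":0,"ty":0,"tz":0,"hand":0.045}]'
python3 -c "
from h import *
plan(None);print(obs()['moment'])"
```

```text
t: 11.73
ee_pos: [0.5748, 0.0119, 0.0566]
eef_rot: [0.465, 3.104, 0.001]
contact_force: [5.3, 2.8, 2.2]
grip_width: 0.665
t 11.7333 ee [0.5748 0.0119 0.0566] yaw_y 72.96 zdir [ 0.003  0.    -1.   ] j [-9.400e-02  6.290e-01  1.832e+00  1.000e-03  6.780e-01 -1.369e+00] F [5.3 2.8 2.2] w 0.664664765524197
[ 0.51123972 -0.82470177 -0.04008856]
```

```bash
python3 -m crank '[{"ax":0,"ay":0,"az":0,"tx":0,"ty":0,"tz":0.002,"hand":0.045},{"ax":0,"ay":0,"az":0,"tx":0,"ty":0,"tz":0.002,"hand":0.045},{"ax":0,"ay":0,"az":0,"tx":0,"ty":0,"tz":0,"hand":0.045}]'
python3 -c "
from h import *
plan(None);print(obs()['moment'])
C=cam('scene');save(C,'s16c.png',(210,150,380,310),4)"
```

```text
t: 11.98
ee_pos: [0.5748, 0.0119, 0.0527]
eef_rot: [0.465, 3.104, 0.001]
contact_force: [5.5, 4.5, 3.7]
grip_width: 0.669
t 11.9833 ee [0.5748 0.0119 0.0527] yaw_y 72.96 zdir [ 0.003  0.    -1.   ] j [-9.400e-02  6.350e-01  1.834e+00  1.000e-03  6.700e-01 -1.369e+00] F [5.5 4.5 3.7] w 0.6687836767297268
[ 0.45297642 -0.73627426 -0.00645833]
```

View pics/s16c.png

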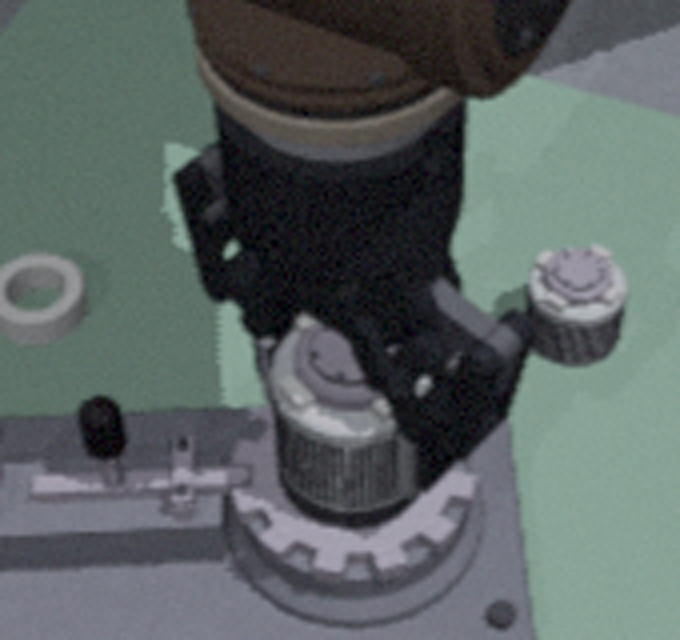

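The collar has sunk visibly; its lower edge went from row 485 to about 505. The fingers are clear of the disc. Continuing to a firm stop.

```bash
python3 -m crank '[{"ax":0,"ay":0,"az":0,"tx":0,"ty":0,"tz":0.0015,"hand":0.045},{"ax":0,"ay":0,"az":0,"tx":0,"ty":0,"tz":0,"hand":0.045}]'
python3 -m crank '[{"ax":0,"ay":0,"az":0,"tx":0,"ty":0,"tz":0.001,"hand":0.045},{"ax":0,"ay":0,"az":0,"tx":0,"ty":0,"tz":0,"hand":0.045}]'
python3 -m crank '[{"ax":0,"ay":0,"az":0,"tx":0,"ty":0,"tz":0.001,"hand":0.045},{"ax":0,"ay":0,"az":0,"tx":0,"ty":0,"tz":0,"hand":0.045}]'
```

```text
t: 12.2
ee_pos: [0.5749, 0.0118, 0.0519]
eef_rot: [0.465, 3.104, 0.001]
contact_force: [3.3, 2.3, 12.2]
grip_width: 0.665
t: 12.37
ee_pos: [0.5749, 0.0118, 0.0518]
eef_rot: [0.465, 3.103, 0.001]
contact_force: [-0.4, 2.9, 23.4]
grip_width: 0.663
t: 12.53
ee_pos: [0.575, 0.0118, 0.0517]
eef_rot: [0.464, 3.103, 0.001]
contact_force: [-3.7, 2.9, 34.8]
grip_width: 0.659
```

Firm stop at TCP z 0.0518 with the force climbing to 35 N. I'll ease back to a moderate hold and check.

```bash
python3 -m crank '[{"ax":0,"ay":0,"az":0,"tx":0,"ty":0,"tz":-0.001,"hand":0.045},{"ax":0,"ay":0,"az":0,"tx":0,"ty":0,"tz":0,"hand":0.045},{"ax":0,"ay":0,"az":0,"tx":0,"ty":0,"tz":0,"hand":0.045}]'
python3 - <<'E'
from h import *
import pickle
plan(None);print(obs()['moment'])
C=cam('scene');save(C,'s17.png',(210,200,350,310),5.5);S0=pickle.load(open("s12.pkl","rb"));save(S0,"s12b.png",(210,200,350,310),5.5)
C2=cam('wrist');save(C2,'w17.png')
def near(S,z,r=.029):
    d=S["c"][:2]-np.array([.574,.011]);d/=np.linalg.norm(d);p=np.array([.574,.011])+d*r
    u,v=proj(S,[*p,z]);return ((u-210)*5.5,(v-200)*5.5)
for z in(.076,.064,.062): print(z,near(C,z))
E
```

```text
t: 12.78
ee_pos: [0.5749, 0.0118, 0.0518]
eef_rot: [0.465, 3.103, 0.001]
contact_force: [-1.4, 3.0, 23.0]
grip_width: 0.666
t 12.7833 ee [0.5749 0.0118 0.0518] yaw_y 72.97 zdir [ 0.004  0.    -1.   ] j [-9.500e-02  6.360e-01  1.835e+00  1.000e-03  6.670e-01 -1.369e+00] F [-1.4  3.  23. ] w 0.6658312423330187
[ 0.55476724  0.14250423 -0.02689049]
0.076 (np.float64(488.9713653246067), np.float64(396.42342480192895))
0.064 (np.float64(490.07598679531577), np.float64(422.8091751840613))
0.062 (np.float64(490.25698501582497), np.float64(427.1326235259701))
```

View pics/s17.png

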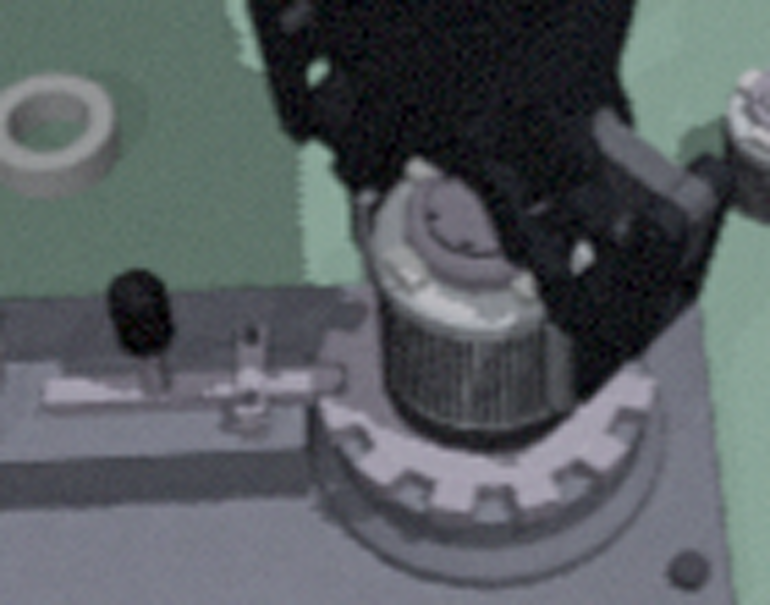

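View pics/s12b.png

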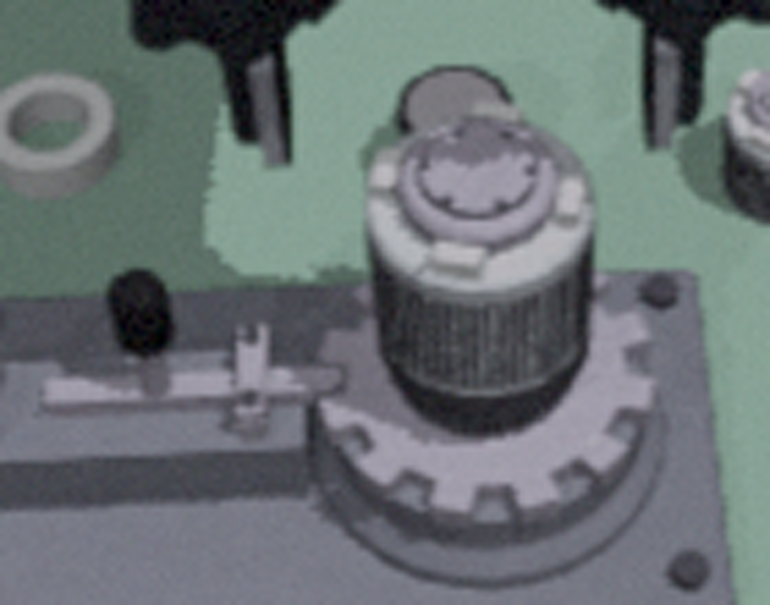

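View pics/w17.png

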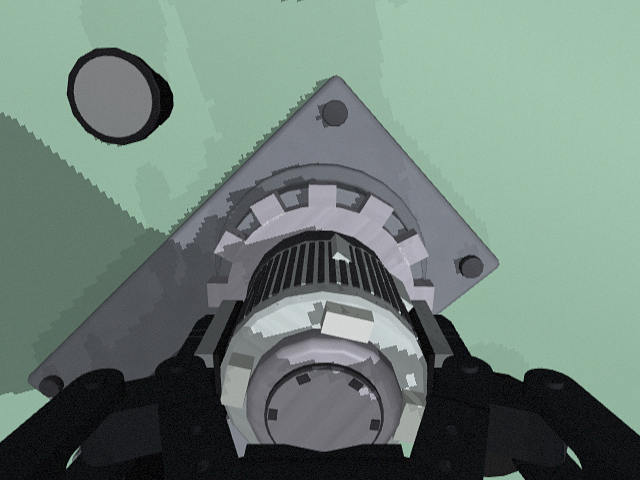

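The collar's lower rim moved from row 394 to 428; the predicted rows are 396 at the start and 427 fully home. Knob and bolt have not moved (140,310), and the bystanders are in place. Handing in with a steady 23 N hold.

```bash
python3 -c "
from h import *
print(obs()['contact_force'],obs()['t']);print(workorder.finish_job())"
```

```text
[-1.15770927  3.95408878 23.21257904] 12.8833
the job is handed in; nothing more can be done
None
```

The bolt is home in the notch, and the chuck is keyed over the pin and pushed fully home. I handed the job in at 12.9 s, still gripping the chuck and pushing it down. No verdict is reported.

**Bolt:** I gripped the knob and slid it about 18 mm, until it stopped moving and the resistance rose to 12.7 N. The camera then put the knob about 89–90 mm from the spindle axis, against 90 mm when home. It had not moved in the last picture.

**Chuck:** I turned the larger chuck about 0.75 rad clockwise under a light push. The push-back then fell from about 12.8 to 6.2 N, which showed the keyway was over the pin. I pushed down to a firm stop, where the force briefly reached 35 N, and eased back to hold at 23 N. The collar's lower rim ended at picture row 428, where 427 is predicted for fully home (396 for the start height).

**Other things on the mat:** The tape roll, loupe and small chuck look undisturbed. The cushion is out of view in the last pictures, but nothing came near it.

**What disagreed:**
- **Fingertips:** in the images they stood 14 to 30 mm behind the reported tool point (more as the jaws open), not 11 mm ahead as stated. On my first try at the knob they closed on top of it, pressing at up to 12.6 N. I lifted, measured them and corrected for the rest.
- **Gripper opening:** readings came out 1 to 2 mm below the true diameters.
- **Cameras:** they differed from each other by up to about 5 mm on the spindle axis.

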